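Turn a trolley wheel by its spokes until the valve is on top

TASK

The mail trolley's spare wheel sits on its service stand and is to be pumped up. Push its spokes with the fingertips, one after another, to bring it round clockwise as seen from the robot (the other way loosens the axle nut) until the valve is at the very top of the wheel, straight up from the hub, and leave it at rest there. Lift nothing, do not push on the valve stem, and leave the stand and the things round it where they are.

Things in the scene. Friction and masses are not known exactly. Their poses are not given: they have to be found in the camera images.
- stand: Grey tube stand with rubber feet, loose on the desk, about 3 kg, 200 mm deep, 300 mm wide. Origin at desk level under the wheel's centre; its x axis points from the robot's side to the back, y to the left, z up. One post stands behind the hub, two tubes in front (see axle_nut).
- axle_nut (a point): Nut on the front end of the axle, 45 mm in front of the wheel's middle plane; the axle ends 50 mm in front. From here two 12 mm tubes run 40 mm in front of the wheel's middle plane to 4 and 8 o'clock, past the tyre and down to the feet. Fingers between the spokes cannot sweep past these tubes: only the part from 8 over 12 to 4 o'clock is open.
- hub (a point): Wheel centre, 140 mm above the stand's origin, with the stand's axes. The wheel leans back, away from the robot, 40 degrees from upright: 'up' in its plane is (sin 40, 0, cos 40) in the stand's axes, 'right' is (0, -1, 0), and the axle runs along (cos 40, 0, -sin 40), away from the robot. Aluminium hub, 48 mm across, 60 mm long.
- wheel (a joint): Turn of the wheel, rad, growing clockwise as seen from the robot and counting whole turns; 0 = valve at the top. It starts between -5.2 and -3.5, so 200 to 298 degrees of clockwise turn bring it to 0. Friction of about 0.2 N m keeps it where it is left. Black tyre 270 mm across, 30 mm thick; inner edge of the rim at radius 98 mm.
- spoke (a point): Point at radius 60 mm on the middle of the spoke that comes next clockwise after the valve. There are six equal plain spokes, straight bars 12 mm wide and 11 mm deep in the wheel's middle plane, at 30, 90, 150, 210, 270 and 330 degrees clockwise from the valve, from the hub to the rim. Between them it is open right through.
- valve (a point): Middle of the valve stem, at radius 85 mm in the wheel's middle plane, half-way between two spokes.
- stem: The thin valve stem, 7 to 11 mm thick, with a black cap: it points from the rim (radius 98 mm) inwards to the hub and ends at radius 72 mm. Its origin is the wheel's centre, its z axis points from there to the valve.
- pump: compact grey hand pump, 184 mm long, 26 mm thick, lying on the desk to the right; origin under its middle
- mug: green and white mug, 78 mm wide, 101 mm tall; origin under its middle
- notes_pink: pad of pink sticky notes 67x67x20 mm; origin under its middle
- glue_stick: yellow glue stick standing upright, 26 mm thick, 93 mm tall; origin under its middle
- tape_roll: roll of packing tape lying flat, 100 mm across, 45 mm tall; origin under its middle

How it is judged (in metres and radians):
At the end, for the whole second after the job is handed in: The valve stands at the top of the wheel within 0.12 rad (7 degrees), reached by clockwise turning (one whole extra turn clockwise is allowed), the wheel at rest, the stand flat on the desk ((value of joint wheel between -0.12 and 0.12 rad or value of joint wheel between 6.163 and 6.403 rad) and velocity of joint wheel between -0.03 and 0.03 rad/s and angle between stand's own z axis and vertical below 0.03 rad and linear speed of stand below 0.01 m/s); the robot touches nothing.
It fails at once if the wheel is turned the wrong way (anticlockwise) beyond every possible start (value of joint wheel below -5.4 rad).
It fails at once if the stand is lifted, tipped or pushed more than 40 mm (distance of stand from where it was at the start of the episode above 0.04 m or height (world z) of stand above 0.012 m or angle between stand's own z axis and vertical above 0.1 rad).
It fails at once if the valve stem is pushed with more than 3 N (contact force between any of the fingers, the arm and stem above 3 N).
It fails at once if a bystander is moved more than 25 mm (distance of any of pump, mug, notes_pink, glue_stick, tape_roll from where it was at the start of the episode above 0.025 m).
It also fails if it takes over 61 s, if anything falls off the work surface, if the arm or the gripper's body presses on something with over 40 N, if the wrist force passes 120 N, or if a joint passes its speed limit or range.

ROBOT

A 7-joint arm with a two-finger parallel gripper is mounted at the origin on the work surface; the furniture and walls round the work are solid. World frame = base frame: x ahead of the robot, y to its left, z up, the work surface at z = 0. Lengths are in mm, angles in rad, forces in N, time in s.
With the tool pointing down it reaches from about 425 to 875 mm from the base axis. Payload 4.7 kg.
Tool frame: the origin (TCP) lies on the mounting face of the last link; the fingertips stand arm.tips_ahead ahead of it and the grasp point (between the pads) lies 164 mm ahead of it (arm.tips_ahead is the distance from the TCP to the fingertips, in mm); x points along the fingers, y is the direction in which the jaws open and shut, and the axes are right-handed (so a half turn about x gives the same grasp; the last joint's range is limited). The gripper opens to 87 mm and grips with 3 to 60 N. Pads are 19 mm wide; open, the fingers measure 117 mm over their backs; the gripper's body (75 mm by 190 mm) begins 51 mm behind the grasp point.
Start: joints at [1.298, 0.321, -0.07, 1.45, 0.023, 1.371, -0.057], TCP at [183.858, -623.461, 404.787] pointing down, gripper open.
Joint ranges: [-2.86, 2.86], [-0.3, 2.09], [-1.38, 1.24], [0.06, 2.45], [-1.56, 4.7], [0.09, 2.05], [-2.69, 2.69]. Speed limits (rad/s): [2.57, 2.57, 3.14, 3.14, 3.14, 3.14, 3.14].

INTERFACE

Orientations are given as a unit quaternion [x, y, z, w].
In Python, from workcell import status, optics, arm gives the robot as it stands.
- The arm moves only by the tool step_arm, never from a script. Its argument "rows" is a list of rows, each a list of 3 entries, a list of its own where there are three numbers: the opening, from 0 (shut) to 1 (fully open), then the shift along the tool's x, y, z scaled (see below), then the turn, a rotation vector about the tool's x, y, z scaled (see below). In form: [[fingers, [tx, ty, tz], [wx, wy, wz]], ...]. A call has 1 to 12 rows; each row shifts and turns the commanded pose from where the row before left it, along the tool's axes as they then stand; what a row does not reach is not made up. The controller multiplies each number of a shift by 400 mm and each number of a turn by 90 degrees. A row lasts 1/8 s, in which the tool goes at most 62.5 mm and 10.7 degrees, less where a joint would pass 70% of its speed; a pose out of reach is approached as far as the arm can. A call with a number of a shift or a turn outside -1 to 1 is refused whole. A call with a gripper value outside its range is refused whole. The fingers move at their own pace and stop on an object; "newtons" is the grip in N (left out, the last holds). Time passes only in rows, so rows that do not move let the fingers close. It gives the time, the measured TCP pose, the force and the opening at its end, in the units of the state.
- status.get_obs(): the state, without advancing time (a new reading comes with each control period).
- optics.capture(name): name is "scene" or "top"; returns a dict with "frame" (420x560x3 uint8, blue, green, red), "camera_matrix" (3x3 intrinsics, pixels), "rvec" (rotation vector, rad) and "tvec" (3), from world to camera coordinates, as OpenCV has them. Camera axes: x right, y down, z forward; pixel columns grow to the right and rows downward; lengths in mm; the calibration is good to about 2 mm. A picture is of the moment at which its call begins. There is no depth.
- arm.job_done(): hands the job in, once; it reports no verdict.
The state is a dict: "time": time; "qpos": joint angles; "qvel": joint speeds; "joint_efforts": joint torques, N m; "eef_pos": TCP position; "tcp_rot": TCP orientation; "force": force on the tool from outside, world axes, zero at the start; "wrist_torque": the same for the moment, N m; "finger_gap": opening from 0.0 (shut) to 1.0 (fully open).
Only numpy, scipy, OpenCV 4.12 (cv2) and the standard library are available. Lean on these libraries where they do the work, as an engineer would, in place of code of your own. Each camera call takes 0.05 s, during which the arm holds its last target.

## Working session

There is one attempt and no reset: what is moved stays moved. The work goes in short steps, Python scripts to look and compute and a tool call to move; the robot and the scene stay as the last step left them, time stands still between calls to the robot, and variables do not carry over. Pictures are saved under pics/ and viewed, and the job is handed in when it is done.

Besides the shell and the picture viewer there is one more tool, called after ">>>" as name(argument=value, ...), one argument or row to a line, values as JSON. step_arm: Moves the arm, as the interface text tells. Shifts and turns lie within -1 to 1; 1 stands for 400 mm of shift or 90 degrees of turn. Its arguments: {"type":"object","properties":{"rows":{"type":"array"},"newtons":{"type":"number"}},"required":["rows"]}

```bash
ls; mkdir -p pics
python3 - <<'E'
from workcell import status, optics, arm
import cv2
print(status.get_obs()); print(arm.tips_ahead)
for n in("scene","top"):
    c=optics.capture(n); cv2.imwrite(f"pics/{n}0.png",c["frame"]); print(n,c["camera_matrix"],c["rvec"],c["tvec"])
E
```

```text
pics
{'time': 0.0, 'qpos': array([ 1.29809241,  0.32182096, -0.07010586,  1.45165648,  0.02259695,
        1.37079477, -0.05691848]), 'qvel': array([-2.96055895e-04, -2.97224984e-04, -9.97711953e-04,  6.07939079e-04,
       -1.52388742e-03, -6.04761024e-05, -5.10038455e-04]), 'joint_efforts': array([-7.59193881e-04, -4.91289139e+01, -4.04056907e-01, -3.12527740e+01,
       -6.39858632e-02,  4.37482435e-02,  1.63453824e-04]), 'eef_pos': array([ 183.80162777, -623.26189125,  403.67197315]), 'tcp_rot': array([-0.69972059, -0.10172112,  0.69997307, -0.1004072 ]), 'force': array([-0.05000351, -0.71360053,  0.472176  ]), 'wrist_torque': array([ 0.00756702,  0.0021798 , -0.00310534]), 'finger_gap': 0.9974885556528205}
182.2
scene [[393.60447679   0.         279.94428475]
 [  0.         393.60447679 214.59956934]
 [  0.           0.           1.        ]] [ 0.65507816 -2.50359911  1.35515007] [432.61807991 279.65762884 909.81990695]
top [[525.26340091   0.         285.31510492]
 [  0.         525.26340091 205.18485711]
 [  0.           0.           1.        ]] [ 2.18713859 -2.15611627  0.12010717] [ -19.66630826  480.06428695 1161.13863374]
```

View pics/scene0.png

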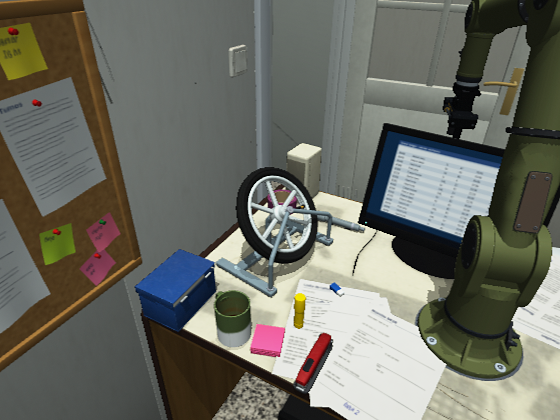

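View pics/top0.png

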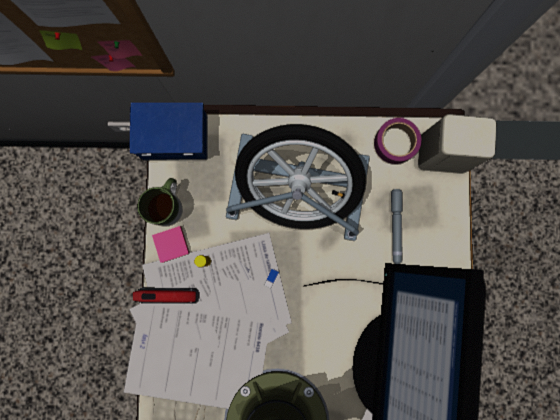

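Run:
```python
import cv2
a=cv2.imread("pics/top0.png")[115:250,220:375]; cv2.imwrite("pics/topc.png",cv2.resize(a,None,fx=5,fy=4.4,interpolation=cv2.INTER_CUBIC) if 0 else cv2.resize(a,None,fx=4.4,fy=4.4,interpolation=cv2.INTER_CUBIC))
a=cv2.imread("pics/scene0.png")[160:300,215:365]; cv2.imwrite("pics/scenec.png",cv2.resize(a,None,fx=4.2,fy=4.2,interpolation=cv2.INTER_CUBIC))
```

```text
(no output)
```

View pics/topc.png

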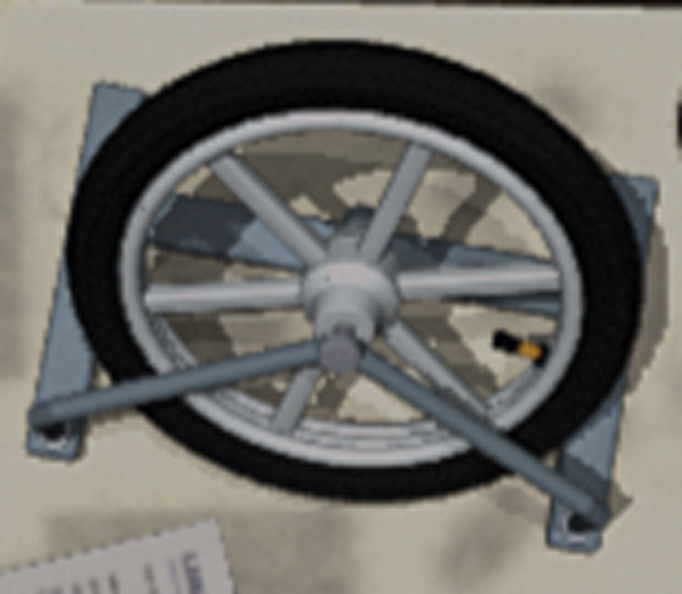

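View pics/scenec.png

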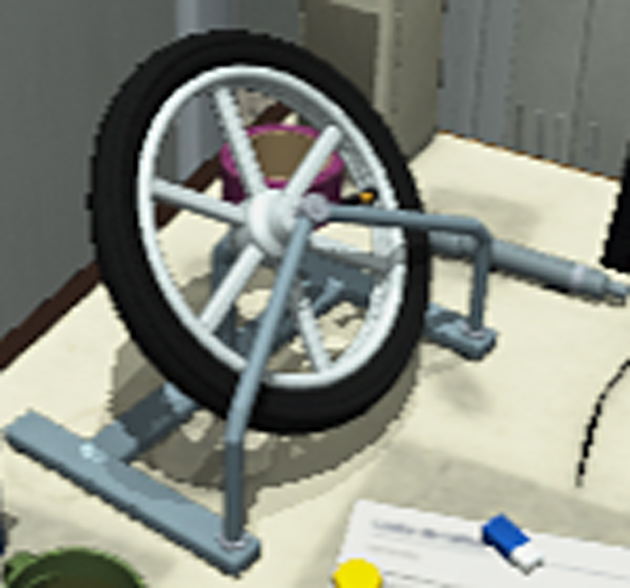

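```bash
cat > h.py <<'E'
import numpy as np, cv2, json
from scipy.optimize import least_squares
from scipy.spatial.transform import Rotation as R
K={"scene":np.array([[393.60447679,0,279.94428475],[0,393.60447679,214.59956934],[0,0,1]]),"top":np.array([[525.26340091,0,285.31510492],[0,525.26340091,205.18485711],[0,0,1]])}
RV={"scene":np.array([0.65507816,-2.50359911,1.35515007]),"top":np.array([2.18713859,-2.15611627,0.12010717])}
TV={"scene":np.array([432.61807991,279.65762884,909.81990695]),"top":np.array([-19.66630826,480.06428695,1161.13863374])}
def proj(n,P): return cv2.projectPoints(np.atleast_2d(P).astype(float),RV[n],TV[n],K[n],None)[0][:,0]
s40,c40=np.sin(np.radians(40)),np.cos(np.radians(40))
UP=np.array([s40,0,c40]);RT=np.array([0,-1.,0]);AX=np.array([c40,0,-s40])
def Wp(p,r,phi,a=0):
    "world point: radius r, phi clockwise from top, a along axle (away). p=x,y,yaw"
    v=r*(np.cos(phi)*UP+np.sin(phi)*RT)+a*AX+np.array([0,0,140])
    c,s=np.cos(p[2]),np.sin(p[2]); return np.array([c*v[0]-s*v[1]+p[0],s*v[0]+c*v[1]+p[1],v[2]])
E
cat > fit.py <<'E'
from h import *
D=np.radians
top=lambda u,v:(220+u/4.4-.5,115+v/4.4-.5)
sc=lambda u,v:(215+u/4.2-.5,160+v/4.2-.5)
# (view, r, offset from valve deg, a, pixel)
obs=[("top",98,30,-3,top(485,405)),("top",98,90,-3,top(283,428)),("top",98,150,-3,top(147,297)),("top",98,210,-3,top(222,160)),("top",98,270,-3,top(422,150)),("top",98,330,-3,top(560,275)),
("scene",98,30,0,sc(400,255)),("scene",98,90,0,sc(322,370)),("scene",98,150,0,sc(205,325)),("scene",98,210,0,sc(155,185)),("scene",98,270,0,sc(222,90)),("scene",98,330,0,sc(335,130)),
("top",72,0,0,top(497,340)),("top",98,0,0,top(545,352)),
("top",0,0,-50,top(341,354)),("scene",0,0,-50,sc(316,208))]
def f(q):
    return np.concatenate([proj(n,Wp(q[:3],r,q[3]+D(o),a))[0]-np.array(px) for n,r,o,a,px in obs])
s=least_squares(f,[700,-20,-.1,D(115)],x_scale=[100,100,.1,.1],loss="soft_l1")
print(s.x,np.degrees(s.x[2:])); print(f(s.x).reshape(-1,2).round(1))
p=s.x
for n in("top","scene"):
    c=cv2.imread(f"pics/{n}0.png"); x0,y0=(220,115) if n=="top" else (215,160)
    c=cv2.resize(c[y0:y0+140,x0:x0+155],None,fx=4,fy=4,interpolation=cv2.INTER_CUBIC)
    def pl(P,col):
        q=proj(n,np.array(P)); q=((q-[x0,y0]+.5)*4).astype(int); cv2.polylines(c,[q.reshape(-1,1,2)],False,col,1)
    t=np.linspace(0,2*np.pi,60)
    pl([Wp(p,135,a) for a in t],(0,0,255)); pl([Wp(p,98,a) for a in t],(0,255,0))
    for k in range(6): pl([Wp(p,24,p[3]+D(30+60*k)),Wp(p,98,p[3]+D(30+60*k))],(255,0,255))
    pl([Wp(p,72,p[3]),Wp(p,98,p[3])],(255,255,0)); pl([Wp(p,0,0,-50),Wp(p,0,0,0)],(0,255,255))
    for o in(120,240): pl([Wp(p,0,0,-40),Wp(p,150,D(o),-40)],(0,128,255))
    cv2.imwrite(f"pics/{n}fit.png",c)
E
python3 fit.py
```

```text
[ 5.21347764e+02 -4.10213763e+01 -1.56749149e-01  1.78561691e+00] [ -8.98106467 102.30831271]
[[-0.7  2.8]
 [ 0.4 -0.1]
 [ 0.7  1.6]
 [-2.3 -1.5]
 [ 1.7 -3.2]
 [ 0.8  0.5]
 [-3.5  2.9]
 [ 0.8  0.3]
 [-0.7  2.6]
 [-2.2  0.2]
 [-0.8 -0.6]
 [-0.2  0.6]
 [-0.1 -0.8]
 [ 0.6  0.5]
 [ 0.2  1.1]
 [ 1.2 -0.2]]
```

```bash
python3 -c "
import cv2,numpy as np
a=cv2.imread('pics/topfit.png');b=cv2.imread('pics/scenefit.png')
cv2.imwrite('pics/tf.png',cv2.resize(a,(640,578)));cv2.imwrite('pics/sf.png',cv2.resize(b,(640,578)))"
```

```text
(no output)
```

View pics/tf.png

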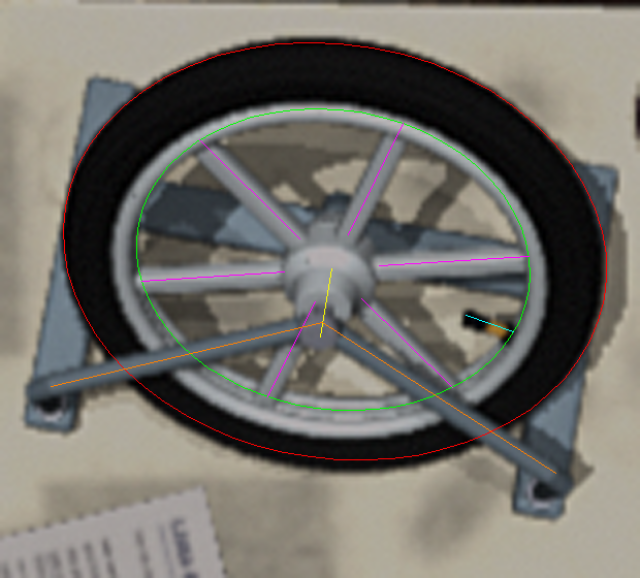

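View pics/sf.png

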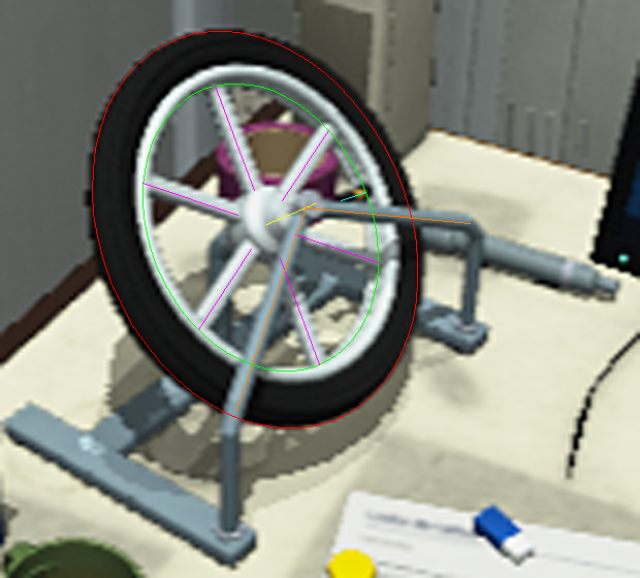

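```bash
cat >> h.py <<'E'
P0=np.array([521.3,-41.0,-0.1567]); V0=1.7856
def tri(a,b):
    "top px a, scene px b"
    M=[np.hstack([cv2.Rodrigues(RV[n])[0],TV[n][:,None]]) for n in("top","scene")]
    u=cv2.triangulatePoints(K["top"]@M[0],K["scene"]@M[1],np.array(a,float).reshape(2,1),np.array(b,float).reshape(2,1))
    X=(u[:3]/u[3])[:,0]; return X,proj("top",X)[0]-a,proj("scene",X)[0]-b
def rayz(n,px,z):
    Rm=cv2.Rodrigues(RV[n])[0]; d=Rm.T@np.linalg.inv(K[n])@np.array([*px,1.]); c=-Rm.T@TV[n]; return c+d*(z-c[2])/d[2]
E
python3 - <<'E'
from h import *
np.set_printoptions(suppress=True,precision=2)
print(tri((483,270),(388,125)))
print("near edge",[rayz("top",q,z) for q,z in[((385,265),50),((385,265),350),((355,420),50)]])
print("box",tri((493,118),(320,148)))
print("mug",rayz("top",(158,207),101),"glue",rayz("top",(201,261),93),"tape",rayz("top",(398,140),45),"pump",rayz("top",(397,225),13))
r=R.from_quat([-0.69972059,-0.10172112,0.69997307,-0.1004072]);print(r.as_matrix())
E
```

```text
(array([ 343.23, -340.28,  330.72]), array([0.35, 1.35]), array([-1.44, -0.09]))
near edge [array([ 349.37, -232.5 ,   50.  ]), array([ 351.57, -173.45,  350.  ]), array([  21.59, -166.88,   50.  ])]
box (array([ 626.76, -438.67,  167.76]), array([ 4.52, 10.92]), array([-12.41,  -2.47]))
mug [464.61 255.93 101.  ] glue [352.69 163.19  93.  ] tape [ 629.53 -264.41   45.  ] pump [ 439.94 -267.65   13.  ]
[[-0.    0.28 -0.96]
 [ 0.   -0.96 -0.28]
 [-1.   -0.    0.  ]]
```

>>> step_arm(
  rows=[
    [0,[-0.15,0,0],[0,0,0]],
    [0,[-0.15,0,0],[0,0,0]],
    [0,[-0.15,0,0],[0,0,0]],
    [0,[-0.1,-0.03,-0.03],[0,0,0]],
    [0,[0,-0.09,-0.09],[0,0,0]],
    [0,[0,-0.1,-0.1],[0,0,0]],
    [0,[0,-0.1,-0.1],[0,0,0]],
    [0,[0,-0.1,-0.1],[0,0,0]],
    [0,[0,-0.1,-0.1],[0,0,0]],
    [0,[0,-0.1,-0.1],[0,0,0]],
    [0,[0,-0.1,-0.1],[0,0,0]],
    [0,[0,0,0],[0,0,0]],
  ],
)

```text
time: 1.6
eef_pos: [380.9, -260.7, 625.2]
tcp_rot: [0.7, 0.104, -0.699, 0.105]
force: [-0.4, -0.6, 0.0]
finger_gap: 0.004
```

>>> step_arm(
  rows=[
    [0,[0,-0.1,-0.08],[0,0,0]],
    [0,[0,-0.1,-0.08],[0,0,0]],
    [0,[0,-0.1,-0.08],[0,0,0]],
    [0,[0,-0.1,-0.08],[0,0,0]],
    [0,[0,-0.1,-0.08],[0,0,0]],
    [0,[0,0,0],[0.094,0,0]],
    [0,[0,0,0],[0.094,0,0]],
    [0,[0,0,0],[0.094,0,0]],
    [0,[0,0,0],[0,0,0]],
  ],
)

```text
time: 2.72
eef_pos: [475.6, -29.7, 624.4]
tcp_rot: [-0.705, 0.055, 0.705, 0.055]
force: [-0.5, 0.3, 0.1]
finger_gap: 0.006
```

Run:
```python
from workcell import status
from h import *
np.set_printoptions(suppress=True,precision=3)
o=status.get_obs();print(o["time"],o["qpos"],o["eef_pos"],R.from_quat(o["tcp_rot"]).as_matrix())
# fit h,L1,L2,L3 later
json.dump([list(o["qpos"]),list(o["eef_pos"])],open("k1.json","w"))
```

```text
2.725 [ 0.739 -0.05  -0.688  1.425 -0.032  1.755 -1.681] [475.576 -29.698 624.366] [[-0.001 -0.155 -0.988]
 [-0.    -0.988  0.155]
 [-1.     0.     0.001]]
```

>>> step_arm(
  rows=[
    [0,[0,0,0],[0,0.11,0]],
    [0,[0,0,0],[0,0.11,0]],
    [0,[0,0,0],[0,0.11,0]],
    [0,[0,0,0],[0,0.11,0]],
    [0,[0,0,0],[0,0.115,0]],
    [0,[0,0,0],[0,0,0]],
  ],
)

```text
time: 3.48
eef_pos: [479.7, -29.0, 630.3]
tcp_rot: [0.893, -0.076, -0.443, -0.029]
force: [-0.3, 0.2, -0.6]
finger_gap: 0.006
```

```bash
cat >> h.py <<'E'
np.set_printoptions(suppress=True,precision=3)
L=182.2
def cur():
    from workcell import status
    o=status.get_obs(); M=R.from_quat(o["tcp_rot"]).as_matrix(); p=np.array(o["eef_pos"]); return o,p,M,p+L*M[:,0]
def wheelco(X,p=P0):
    "world -> r, phi deg, a"
    c,s=np.cos(p[2]),np.sin(p[2]); d=X-np.array([p[0],p[1],140]); v=np.array([c*d[0]+s*d[1],-s*d[0]+c*d[1],d[2]])
    u,r,a=v@UP,v@RT,v@AX; return np.array([np.hypot(u,r),np.degrees(np.arctan2(r,u)),a])
def rep(*tg):
    o,p,M,t=cur(); print("t",o["time"],"q",o["qpos"],"eef",p,"F",o["force"]); print("tool x",M[:,0],"y",M[:,1],"tip wheelco",wheelco(t))
    for r,phi,a in tg:
        X=Wp(P0,r,np.radians(phi),a); print((r,phi,a),"shift units",M.T@(X-t)/400); t=X
E
python3 -c "
from h import *
rep((62,285,-80),(62,285,8))"
```

```text
t 3.475 q [ 0.297 -0.301 -0.25   1.703  0.018  1.085 -1.698] eef [479.71  -29.027 630.279] F [-0.288  0.206 -0.584]
tool x [ 0.597 -0.109 -0.795] y [-0.161 -0.987  0.015] tip wheelco [ 308.031   -0.487 -170.3  ]
(62, 285, -80) shift units [ 0.378 -0.152  0.662]
(62, 285, 8) shift units [ 0.215 -0.003 -0.048]
```

>>> step_arm(
  rows=[
    [0,[0.063,-0.025,0.11],[0,0,0]],
    [0,[0.063,-0.025,0.11],[0,0,0]],
    [0,[0.063,-0.025,0.11],[0,0,0]],
    [0,[0.063,-0.025,0.11],[0,0,0]],
    [0,[0.063,-0.025,0.11],[0,0,0]],
    [0,[0.063,-0.025,0.11],[0,0,0]],
    [0,[0,0,0],[0,0,0]],
  ],
)

```text
time: 4.35
eef_pos: [436.6, 42.6, 360.0]
tcp_rot: [0.879, -0.087, -0.467, -0.029]
force: [0.2, -0.7, 0.5]
finger_gap: 0.001
```

```bash
python3 -c "
from h import *
rep((62,285,-80),(62,285,8))
from workcell import optics
for n in('top','scene'): cv2.imwrite(f'pics/{n}1.png',optics.capture(n)['frame'])
a=cv2.imread('pics/top1.png')[80:300,200:400];b=cv2.imread('pics/scene1.png')[100:320,180:380]
cv2.imwrite('pics/m1.png',cv2.resize(np.hstack([a,b]),None,fx=2,fy=2,interpolation=cv2.INTER_CUBIC))"
```

```text
t 4.35 q [-0.074 -0.299 -0.167  2.231  0.334  0.693 -2.194] eef [436.564  42.564 360.044] F [ 0.219 -0.674  0.457]
tool x [ 0.548 -0.127 -0.827] y [-0.181 -0.983  0.03 ] tip wheelco [ 84.055 -47.65  -40.421]
(62, 285, -80) shift units [-0.067  0.009  0.125]
(62, 285, 8) shift units [ 0.211 -0.009 -0.06 ]
```

View pics/m1.png

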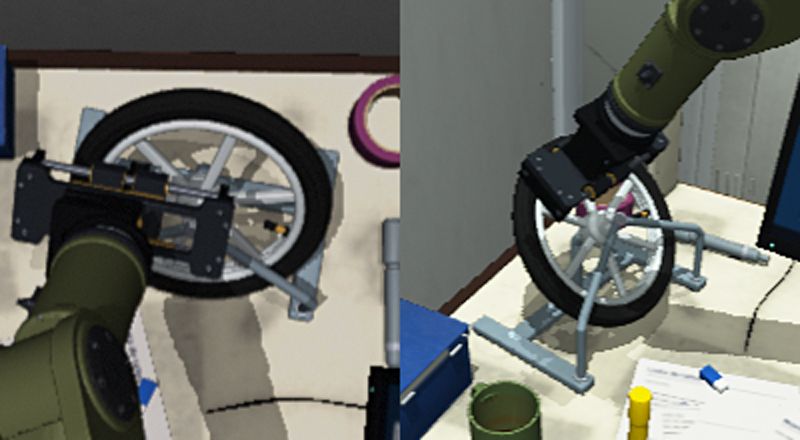

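```bash
cat > kin.py <<'E'
from h import *
D=[([1.29809241,.32182096,-.07010586,1.45165648,.02259695,1.37079477,-.05691848],[183.80162777,-623.26189125,403.67197315],None),
([.739,-.05,-.688,1.425,-.032,1.755,-1.681],[475.576,-29.698,624.366],([-0.001,0,-1],[-.155,-.988,0])),
([.297,-.301,-.25,1.703,.018,1.085,-1.698],[479.71,-29.027,630.279],([.597,-.109,-.795],[-.161,-.987,.015])),
([-.074,-.299,-.167,2.231,.334,.693,-2.194],[436.564,42.564,360.044],([.548,-.127,-.827],[-.181,-.983,.03]))]
def fk(q,g,sg):
    h,L1,L2,L3,a1,a2,a3,y1=g; s1,s3,s5=sg
    T=lambda ax,an:R.from_euler(ax,an).as_matrix()
    M=T('z',s1*q[0]); p=np.array([0,0,h]); M=M@T('y',q[1]); p=p+M@[0,0,L1]
    M=M@T('z',s3*q[2]); p=p+M@[a1,0,0]; M=M@T('y',q[3]); p=p+M@[a2,0,L2]
    M=M@T('z',s5*q[4]); M=M@T('y',q[5]); p=p+M@[a3,0,L3]
    return p,M
if __name__=="__main__":
  for s1 in(-1,1):
   for s3 in(-1,1):
    for s5 in(-1,1):
     def f(g):
        e=[]
        for q,p,m in D:
            P,M=fk(q,g,(s1,s3,s5)); e+=list(P-p)
        return np.array(e+list(np.array(g)[4:]*.02))
     s=least_squares(f,[350,400,400,150,0,0,0,0])
     oe=[np.round(fk(q,s.x,(s1,s3,s5))[1][:,2]-m[0],2).tolist() for q,p,m in D[1:]]
     print(s1,s3,s5,s.cost,s.x.round(1),oe)
E
python3 kin.py
```

```text
-1 -1 -1 1025.0492448556083 [264.4 514.2 513.2 233.3  12.7  11.   28.1   0. ] [[0.0, -0.0, 0.0], [-0.0, -0.0, -0.0], [-0.0, 0.0, -0.0]]
-1 -1 1 3724.0875379262106 [ 261.5  318.4  517.4   84.3 -118.3  -14.1 -134.8    0. ] [[-0.0, -0.06, 0.0], [0.0, 0.03, -0.0], [-0.1, 0.41, -0.02]]
-1 1 -1 168277.3554350854 [ 309.1  795.2  515.9  801.8 -613.  -141.9 -357.2    0. ] [[0.06, 0.01, 0.0], [-0.06, -0.16, -0.0], [-0.06, -0.08, -0.02]]
-1 1 1 165570.43711602598 [ 184.8  866.4  477.8  742.9 -207.1 -208.1   14.     0. ] [[0.0, -0.0, 0.0], [-0.04, -0.13, -0.0], [-0.03, 0.33, -0.0]]
1 -1 -1 193310.85711668545 [ 2094.9 -1878.2   193.8  -283.4    -7.9   -18.2   162.4     0. ] [[0.0, 0.0, 0.0], [-0.04, 0.35, -0.0], [-0.03, -0.08, -0.0]]
1 -1 1 191402.7118063653 [ 2171.4 -1548.    206.2    28.7    27.7    67.2   276.9     0. ] [[0.06, -0.01, 0.0], [-0.06, 0.38, -0.0], [-0.06, 0.34, -0.02]]
1 1 -1 114668.95609838008 [ 2215.5 -2062.8   256.8  -727.    291.1   332.1   261.      0. ] [[-0.0, 0.06, 0.0], [0.0, 0.19, -0.0], [-0.1, -0.15, -0.02]]
1 1 1 114045.02887963006 [ 2252.6 -2035.8   253.6  -707.7   393.3   356.7   368.6     0. ] [[0.0, 0.0, 0.0], [-0.0, 0.22, -0.0], [-0.0, 0.25, -0.0]]
```

```bash
cat > kin2.py <<'E'
from kin import *
def T(ax,an): return R.from_euler(ax,an).as_matrix()
def fk2(q,g):
    h,L1,L2,L3,y1,y2,y3,y4,x3=g
    M=T('z',-q[0]); p=np.array([0,0,h])+M@[0,y1,0]; M=M@T('y',q[1]); p=p+M@[0,y2,L1]
    M=M@T('z',-q[2]); M=M@T('y',q[3]); p=p+M@[0,y3,L2]
    M=M@T('z',-q[4]); M=M@T('y',q[5]); p=p+M@[x3,y4,L3]
    return p,M@T('z',-q[6])
reg=1e-3
s=least_squares(lambda g:np.concatenate([fk2(q,g)[0]-p for q,p,m in D]+[np.array(g[4:])*.02]),[264,514,513,233,0,0,0,0,0])
G=s.x
if __name__=="__main__":
    print(s.cost,G.round(1)); print([(fk2(q,G)[0]-p).round(2) for q,p,m in D])
    print([(fk2(q,G)[1][:,:2].T,m) for q,p,m in D[1:2]])
E
python3 kin2.py
```

```text
0.11565132982712831 [249.8 466.9 512.7 186.   -8.   -8.  -10.6   0.1  -0.7]
[array([ 0.  ,  0.03, -0.05]), array([ 0.01, -0.05, -0.  ]), array([-0.2 ,  0.17,  0.1 ]), array([ 0.21, -0.06, -0.04])]
[(array([[ 0.155,  0.988, -0.   ],
       [ 0.988, -0.155,  0.   ]]), ([-0.001, 0, -1], [-0.155, -0.988, 0]))]
```

```bash
cat > ik.py <<'E'
from kin2 import *
lo=np.array([-2.86,-.3,-1.38,.06,-1.56,.09,-2.69])+.03; hi=np.array([2.86,2.09,1.24,2.45,4.7,2.05,2.69])-.03
def toolM(q):
    p,M=fk2(q,G); Mt=np.column_stack([M[:,2],-M[:,0],-M[:,1]]); return p,Mt   # tool x,y,z
def rotdes(t,roll=0,p=P0):
    c,s=np.cos(p[2]),np.sin(p[2]); Y=np.array([[c,-s,0],[s,c,0],[0,0,1]])
    x=Y@[np.sin(t),0,-np.cos(t)]; y=Y@[0,-1,0]; M=np.column_stack([x,y,np.cross(x,y)])
    return M@T('x',roll)
def ik(X,Md,q0,wroll=1.):
    def f(q):
        p,M=toolM(q); return np.concatenate([(p+L*M[:,0]-X)/1.,(M[:,0]-Md[:,0])*200,(M[:,1]-Md[:,1])*200*wroll,.5*(q-q0)])
    return least_squares(f,np.clip(q0,lo+.01,hi-.01),bounds=(lo,hi))
if __name__=="__main__":
    q,p,m=D[2]; print(toolM(q),m)
    q0=np.array(D[3][0])
    for r in(50,65):
     for phi in(270,285,300,330,0,30,60,90):
      out=[]
      for td in(0,10,20,30,40,50):
        X=Wp(P0,r,np.radians(phi),8)
        best=min((ik(X,rotdes(np.radians(td),np.radians(ro)),np.array(qq)) for ro in(0,) for qq in(q0,[0,-.2,0,2,0,.8,-1.7],[.4,-.1,-.4,2.1,0,1,-1.5],[.4,0,-.4,2.2,0,1,-1.5])),key=lambda s:np.linalg.norm(s.fun[:9]))
        pp,M=toolM(best.x); out.append((td,round(float(np.linalg.norm(pp+L*M[:,0]-X)),1),round(float(np.degrees(np.arccos(min(1,M[:,0]@rotdes(np.radians(td))[:,0])))),1)))
      print(r,phi,out)
E
python3 ik.py
```

```text
(array([479.51 , -28.858, 630.375]), array([[ 0.596, -0.161, -0.786],
       [-0.109, -0.987,  0.12 ],
       [-0.795,  0.014, -0.606]])) ([0.597, -0.109, -0.795], [-0.161, -0.987, 0.015])
50 270 [(0, 0.0, 0.0), (10, 0.0, 0.0), (20, 0.0, 0.0), (30, 0.0, 0.0), (40, 0.0, 0.0), (50, 14.4, 6.3)]
50 285 [(0, 0.0, 0.0), (10, 0.0, 0.0), (20, 0.0, 0.0), (30, 0.0, 0.0), (40, 0.0, 0.0), (50, 12.0, 5.0)]
50 300 [(0, 0.0, 0.0), (10, 0.0, 0.0), (20, 0.0, 0.0), (30, 0.0, 0.0), (40, 0.0, 0.0), (50, 10.2, 4.0)]
50 330 [(0, 0.0, 0.0), (10, 0.0, 0.0), (20, 0.0, 0.0), (30, 0.0, 0.0), (40, 0.0, 0.0), (50, 9.6, 2.8)]
50 0 [(0, 0.0, 0.0), (10, 0.0, 0.0), (20, 0.0, 0.0), (30, 0.0, 0.0), (40, 0.0, 0.0), (50, 12.4, 2.5)]
50 30 [(0, 0.0, 0.0), (10, 0.0, 0.0), (20, 0.0, 0.0), (30, 0.0, 0.0), (40, 2.2, 0.4), (50, 14.8, 3.5)]
50 60 [(0, 0.0, 0.0), (10, 0.0, 0.0), (20, 0.0, 0.0), (30, 0.0, 0.0), (40, 4.8, 0.9), (50, 16.6, 5.6)]
50 90 [(0, 0.0, 0.0), (10, 0.0, 0.0), (20, 0.0, 0.0), (30, 0.0, 0.0), (40, 7.2, 1.3), (50, 19.7, 8.4)]
65 270 [(0, 0.0, 0.0), (10, 0.0, 0.0), (20, 0.0, 0.0), (30, 0.0, 0.0), (40, 0.0, 0.0), (50, 12.8, 5.6)]
65 285 [(0, 0.0, 0.0), (10, 0.0, 0.0), (20, 0.0, 0.0), (30, 0.0, 0.0), (40, 0.0, 0.0), (50, 9.6, 4.0)]
65 300 [(0, 0.0, 0.0), (10, 0.0, 0.0), (20, 0.0, 0.0), (30, 0.0, 0.0), (40, 0.0, 0.0), (50, 7.0, 2.8)]
65 330 [(0, 0.0, 0.0), (10, 0.0, 0.0), (20, 0.0, 0.0), (30, 0.0, 0.0), (40, 0.0, 0.0), (50, 7.3, 1.2)]
65 0 [(0, 0.0, 0.0), (10, 0.0, 0.0), (20, 0.0, 0.0), (30, 0.0, 0.0), (40, 0.0, 0.0), (50, 11.8, 0.9)]
65 30 [(0, 0.0, 0.0), (10, 0.0, 0.0), (20, 0.0, 0.0), (30, 0.0, 0.0), (40, 0.6, 0.1), (50, 14.4, 2.0)]
65 60 [(0, 0.0, 0.0), (10, 0.0, 0.0), (20, 0.0, 0.0), (30, 0.0, 0.0), (40, 3.6, 0.7), (50, 15.6, 4.7)]
65 90 [(0, 0.0, 0.0), (10, 0.0, 0.0), (20, 0.0, 0.0), (30, 0.0, 0.0), (40, 6.7, 1.2), (50, 19.3, 8.2)]
```

>>> step_arm(
  rows=[
    [0,[-0.05,0,0],[0,-0.05,0]],
    [0,[0,0,0],[0,0,0]],
  ],
)

```text
time: 4.7
eef_pos: [435.9, 47.1, 383.6]
tcp_rot: [0.864, -0.086, -0.496, -0.035]
force: [0.7, -0.4, -0.2]
finger_gap: 0.004
```

```bash
python3 -c "
from h import *
rep((60,285,-45),(60,285,9))"
```

```text
t 4.7 q [-0.083 -0.302 -0.156  2.171  0.258  0.805 -2.127] eef [435.857  47.069 383.629] F [ 0.685 -0.398 -0.197]
tool x [ 0.494 -0.113 -0.862] y [-0.183 -0.983  0.024] tip wheelco [ 91.824 -47.163 -60.254]
(60, 285, -45) shift units [0.076 0.022 0.097]
(60, 285, 9) shift units [ 0.127 -0.005 -0.045]
```

>>> step_arm(
  rows=[
    [0,[0.038,0.011,0.05],[0,0,0]],
    [0,[0.038,0.011,0.05],[0,0,0]],
    [0,[0,0,0],[0,0,0]],
  ],
)

```text
time: 5.08
eef_pos: [416.1, 41.1, 331.1]
tcp_rot: [0.861, -0.087, -0.5, -0.034]
force: [-0.5, 0.4, 0.0]
finger_gap: 0.005
```

```bash
python3 -c "
from h import *
rep((60,285,-45),(60,285,9))"
```

```text
t 5.075 q [-0.078 -0.301 -0.164  2.277  0.284  0.713 -2.166] eef [416.133  41.124 331.147] F [-0.486  0.448  0.006]
tool x [ 0.484 -0.116 -0.867] y [-0.183 -0.983  0.029] tip wheelco [ 58.231 -81.583 -41.407]
(60, 285, -45) shift units [-0.015 -0.    -0.013]
(60, 285, 9) shift units [ 0.127 -0.005 -0.047]
```

>>> step_arm(
  rows=[
    [0,[0.056,-0.002,-0.03],[0,0,0]],
    [0,[0.056,-0.002,-0.03],[0,0,0]],
    [0,[0,0,0],[0,0,0]],
  ],
)

```text
time: 5.45
eef_pos: [460.6, 34.6, 305.8]
tcp_rot: [0.861, -0.086, -0.499, -0.034]
force: [-0.4, -0.2, -0.2]
finger_gap: 0.009
```

```bash
cat >> h.py <<'E'
def arc(r,phis,a=9):
    "print round-number rows for an arc from current tip"
    o,p,M,t=cur(); print("t",o["time"],"q",o["qpos"],"F",o["force"],"tip",wheelco(t),"M",M[:,0])
    print([[0,[round(float(z),3) for z in d],[0,0,0]] for d in np.diff(np.array([t]+[Wp(P0,r,np.radians(f),a) for f in phis]),axis=0)@M/400])
def pic(k):
    from workcell import optics
    for n in('top','scene'): cv2.imwrite(f'pics/{n}{k}.png',optics.capture(n)['frame'])
    a=cv2.imread(f'pics/top{k}.png')[80:300,200:400];b=cv2.imread(f'pics/scene{k}.png')[120:340,180:380]
    cv2.imwrite(f'pics/m{k}.png',cv2.resize(np.hstack([a,b]),None,fx=2,fy=2,interpolation=cv2.INTER_CUBIC))
E
python3 -c "
from h import *
arc(60,[290,300,310,320,330,340,350,360])
pic(2)"
```

```text
t 5.45 q [-0.054 -0.164 -0.155  2.229  0.332  0.622 -2.186] F [-0.363 -0.172 -0.209] tip [ 61.241 -72.506   9.467] M [ 0.486 -0.115 -0.866]
[[0, [-0.003, 0.005, -0.005], [0, 0, 0]], [0, [-0.008, 0.011, -0.022], [0, 0, 0]], [0, [-0.007, 0.015, -0.02], [0, 0, 0]], [0, [-0.006, 0.019, -0.018], [0, 0, 0]], [0, [-0.004, 0.021, -0.014], [0, 0, 0]], [0, [-0.003, 0.024, -0.011], [0, 0, 0]], [0, [-0.001, 0.025, -0.007], [0, 0, 0]], [0, [0.0, 0.026, -0.002], [0, 0, 0]]]
```

View pics/m2.png

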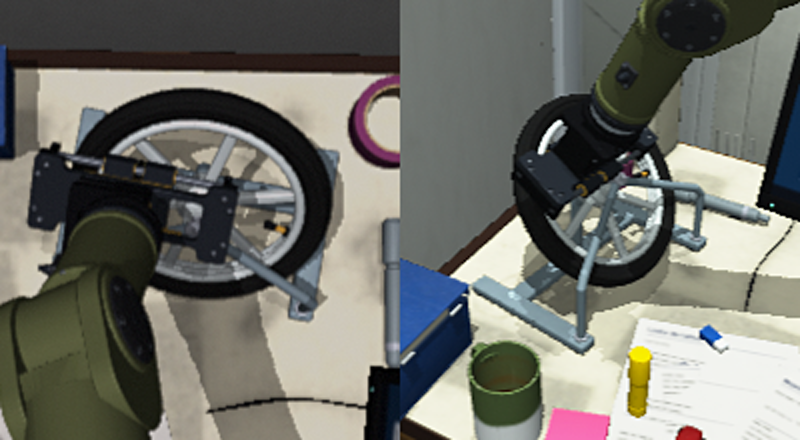

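Inserted between the two left spokes without any contact force, and the stand is unmoved. The valve still shows in the top view near (272,227). Now the arc over the top.

>>> step_arm(
  rows=[
    [0,[-0.003,0.005,-0.005],[0,0,0]],
    [0,[-0.008,0.011,-0.022],[0,0,0]],
    [0,[-0.007,0.015,-0.02],[0,0,0]],
    [0,[-0.006,0.019,-0.018],[0,0,0]],
    [0,[-0.004,0.021,-0.014],[0,0,0]],
    [0,[-0.003,0.024,-0.011],[0,0,0]],
    [0,[-0.001,0.025,-0.007],[0,0,0]],
    [0,[0,0.026,-0.002],[0,0,0]],
    [0,[0,0,0],[0,0,0]],
  ],
)

```text
time: 6.68
eef_pos: [476.1, -28.4, 338.0]
tcp_rot: [0.861, -0.087, -0.499, -0.034]
force: [0.2, -0.2, -0.5]
finger_gap: 0.006
```

```bash
python3 -c "
from h import *
arc(60,[0,10,20,30,40,50,60,70,80,90])
pic(3)"
```

```text
t 6.675 q [-0.025 -0.178 -0.025  2.172  0.226  0.655 -1.944] F [ 0.17  -0.184 -0.494] tip [59.278  1.742  8.035] M [ 0.486 -0.117 -0.866]
[[0, [0.001, -0.005, -0.003], [0, 0, 0]], [0, [0.002, 0.026, 0.002], [0, 0, 0]], [0, [0.003, 0.025, 0.006], [0, 0, 0]], [0, [0.005, 0.024, 0.01], [0, 0, 0]], [0, [0.006, 0.021, 0.014], [0, 0, 0]], [0, [0.007, 0.018, 0.017], [0, 0, 0]], [0, [0.008, 0.015, 0.02], [0, 0, 0]], [0, [0.009, 0.011, 0.022], [0, 0, 0]], [0, [0.009, 0.007, 0.024], [0, 0, 0]], [0, [0.009, 0.002, 0.024], [0, 0, 0]]]
```

View pics/m3.png

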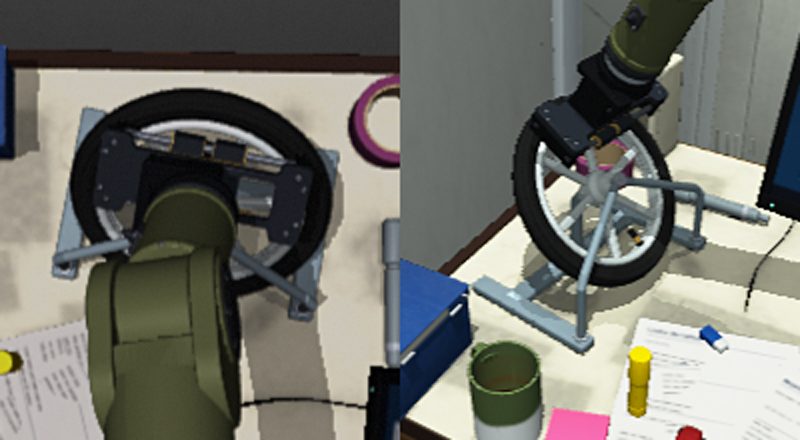

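>>> step_arm(
  rows=[
    [0,[0.003,0.021,0],[0,0,0]],
    [0,[0.003,0.025,0.006],[0,0,0]],
    [0,[0.005,0.024,0.01],[0,0,0]],
    [0,[0.006,0.021,0.014],[0,0,0]],
    [0,[0.007,0.018,0.017],[0,0,0]],
    [0,[0.008,0.015,0.02],[0,0,0]],
    [0,[0.009,0.011,0.022],[0,0,0]],
    [0,[0.009,0.007,0.024],[0,0,0]],
    [0,[0.008,0.002,0.021],[0,0,0]],
    [0,[0,0,0],[0,0,0]],
  ],
)

```text
time: 8.02
eef_pos: [429.5, -78.6, 290.7]
tcp_rot: [0.86, -0.087, -0.502, -0.034]
force: [0.7, 0.4, 0.1]
finger_gap: 0.0
```

```bash
python3 -c "
from h import *
rep((60,75,9),(60,75,-50))
pic(4)"
```

```text
t 8.025 q [ 0.009 -0.226  0.072  2.311  0.174  0.55  -1.788] eef [429.532 -78.589 290.73 ] F [0.75  0.351 0.075]
tool x [ 0.481 -0.115 -0.869] y [-0.183 -0.983  0.029] tip wheelco [58.566 92.442  8.811]
(60, 75, 9) shift units [-0.015 -0.001 -0.042]
(60, 75, -50) shift units [-0.138  0.006  0.051]
```

View pics/m4.png

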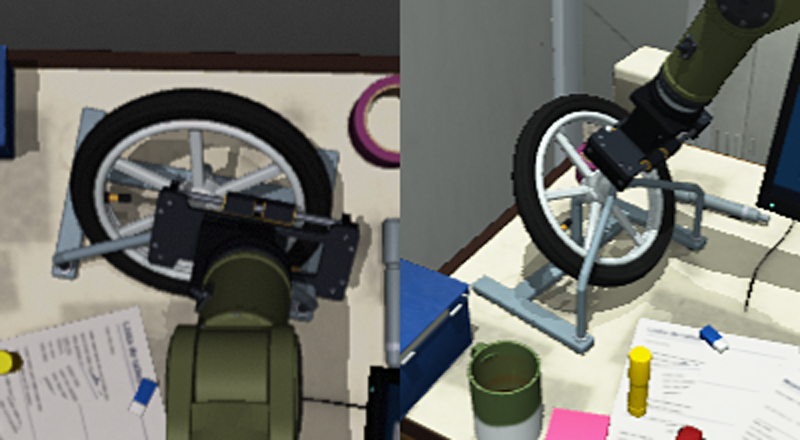

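Run:
```python
from h import *
t=lambda u,v:(200+u/2-.25,80+v/2-.25)
obs=[(72,0,t(130,199)),(98,0,t(110,197)),(98,30,t(113,162)),(98,90,t(193,133)),(98,150,t(266,178))]
def f(a): return np.concatenate([proj("top",Wp(P0,r,a[0]+np.radians(o),-2))[0]-np.array(p) for r,o,p in obs])
s=least_squares(f,[4.6]);print(np.degrees(s.x),f(s.x).reshape(-1,2))
rep((60,80,9),(60,80,-50),(60,345,-50))
```

```text
[259.041] [[ 0.315  0.195]
 [-2.031  0.884]
 [ 0.041 -0.079]
 [ 0.601 -4.781]
 [ 8.578 -6.369]]
t 8.125 q [ 0.009 -0.226  0.072  2.31   0.174  0.55  -1.788] eef [429.886 -78.58  291.055] F [0.395 0.522 0.3  ]
tool x [ 0.482 -0.115 -0.869] y [-0.183 -0.983  0.029] tip wheelco [58.47  91.936  8.888]
(60, 80, 9) shift units [-0.01   0.002 -0.029]
(60, 80, -50) shift units [-0.138  0.006  0.051]
(60, 345, -50) shift units [-0.049 -0.186 -0.11 ]
```

>>> step_arm(
  rows=[
    [0,[-0.01,0.002,-0.029],[0,0,0]],
    [0,[-0.07,0.003,0.025],[0,0,0]],
    [0,[-0.07,0.003,0.025],[0,0,0]],
    [0,[-0.02,-0.06,-0.037],[0,0,0]],
    [0,[-0.02,-0.06,-0.037],[0,0,0]],
    [0,[-0.02,-0.06,-0.037],[0,0,0]],
    [0,[0,-0.04,0],[0,0,0]],
    [0,[0,0,0],[0,0,0]],
  ],
)

```text
time: 9.12
eef_pos: [458.0, 7.3, 366.9]
tcp_rot: [0.859, -0.086, -0.503, -0.033]
force: [-0.8, 0.2, -0.5]
finger_gap: 0.002
```

```bash
python3 -c "
from h import *
rep((60,320,-45),(60,320,9))
pic(5)"
```

```text
t 9.125 q [ 0.226 -0.244 -0.324  2.152  0.134  0.739 -1.931] eef [457.994   7.29  366.943] F [-0.84   0.191 -0.499]
tool x [ 0.479 -0.115 -0.87 ] y [-0.182 -0.983  0.03 ] tip wheelco [ 71.683 -25.33  -29.118]
(60, 320, -45) shift units [-0.021 -0.018  0.058]
(60, 320, 9) shift units [ 0.126 -0.005 -0.047]
```

View pics/m5.png

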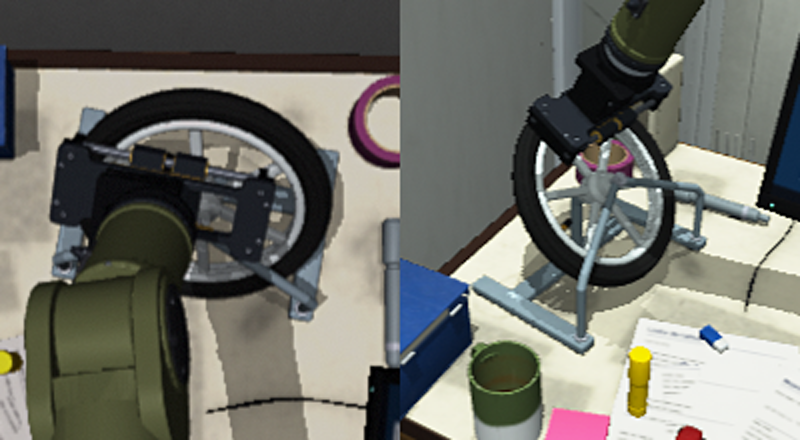

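>>> step_arm(
  rows=[
    [0,[-0.01,-0.018,0.045],[0,0,0]],
    [0,[0.057,-0.003,-0.017],[0,0,0]],
    [0,[0.057,-0.003,-0.017],[0,0,0]],
    [0,[0,0,0],[0,0,0]],
  ],
)

```text
time: 9.72
eef_pos: [474.4, 11.4, 326.1]
tcp_rot: [0.858, -0.088, -0.505, -0.034]
force: [1.1, 0.1, 0.5]
finger_gap: 0.007
```

```bash
python3 -c "
from h import *
arc(60,[330,340,350,360,10,20,30,40,50])
pic(6)"
```

```text
t 9.725 q [ 0.239 -0.159 -0.361  2.171  0.203  0.65  -2.012] F [1.103 0.094 0.503] tip [ 56.643 -40.823   8.77 ] M [ 0.475 -0.116 -0.872]
[[0, [-0.007, 0.018, -0.022], [0, 0, 0]], [0, [-0.003, 0.024, -0.011], [0, 0, 0]], [0, [-0.001, 0.025, -0.007], [0, 0, 0]], [0, [0.0, 0.026, -0.002], [0, 0, 0]], [0, [0.002, 0.026, 0.002], [0, 0, 0]], [0, [0.003, 0.025, 0.006], [0, 0, 0]], [0, [0.005, 0.024, 0.01], [0, 0, 0]], [0, [0.006, 0.021, 0.014], [0, 0, 0]], [0, [0.007, 0.018, 0.017], [0, 0, 0]]]
```

View pics/m6.png

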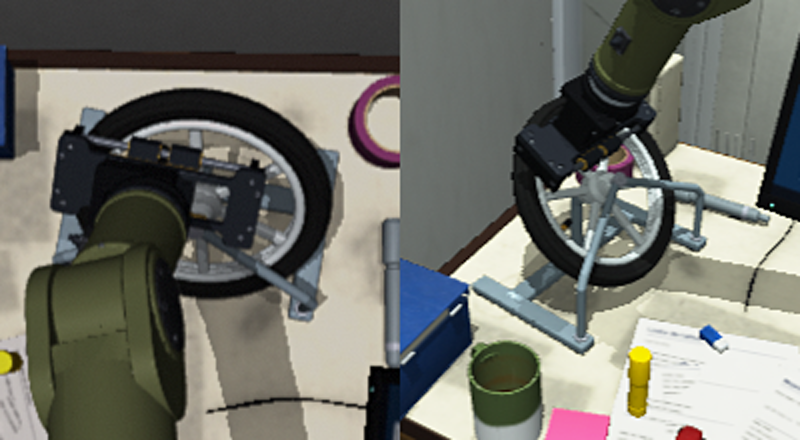

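>>> step_arm(
  rows=[
    [0,[-0.007,0.018,-0.022],[0,0,0]],
    [0,[-0.003,0.024,-0.011],[0,0,0]],
    [0,[-0.001,0.025,-0.007],[0,0,0]],
    [0,[0,0.026,-0.002],[0,0,0]],
    [0,[0.002,0.026,0.002],[0,0,0]],
    [0,[0.003,0.025,0.006],[0,0,0]],
    [0,[0.005,0.024,0.01],[0,0,0]],
    [0,[0.006,0.021,0.014],[0,0,0]],
    [0,[0.006,0.015,0.014],[0,0,0]],
    [0,[0,0,0],[0,0,0]],
  ],
)

```text
time: 11.08
eef_pos: [460.3, -70.1, 324.9]
tcp_rot: [0.859, -0.088, -0.504, -0.034]
force: [-0.1, -1.4, -0.2]
finger_gap: 0.005
```

```bash
python3 -c "
from h import *
arc(60,[50,55,60,65,70,75])
pic(7)"
```

```text
t 11.075 q [ 0.279 -0.187 -0.2    2.202  0.079  0.617 -1.73 ] F [-0.108 -1.424 -0.22 ] tip [61.885 47.813  8.742] M [ 0.477 -0.118 -0.871]
[[0, [0.003, 0.0, 0.007], [0, 0, 0]], [0, [0.004, 0.008, 0.01], [0, 0, 0]], [0, [0.004, 0.007, 0.01], [0, 0, 0]], [0, [0.004, 0.006, 0.011], [0, 0, 0]], [0, [0.004, 0.005, 0.011], [0, 0, 0]], [0, [0.005, 0.004, 0.012], [0, 0, 0]]]
```

View pics/m7.png

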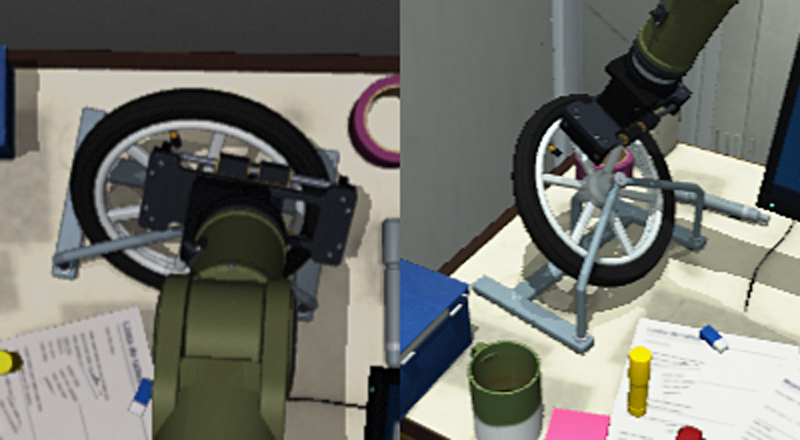

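```bash
cat >> h.py <<'E'
def ov(k,ang,degs=(0,)):
    out=[]
    for n in("top","scene"):
        c=cv2.imread(f"pics/{n}{k}.png"); x0,y0=np.round(proj(n,Wp(P0,75,0))[0]-35).astype(int)
        c=cv2.resize(c[y0:y0+70,x0:x0+70],None,fx=5,fy=5,interpolation=cv2.INTER_CUBIC); d=c.copy()
        for r0,r1,o,col in((72,98,0,(255,255,0)),(30,98,30,(255,0,255)),(30,98,330,(255,0,255)),(30,98,90,(255,0,255)),(30,98,270,(255,0,255))):
            q=proj(n,np.array([Wp(P0,r0,np.radians(ang+o)),Wp(P0,r1,np.radians(ang+o))])); q=((q-[x0,y0]+.5)*5).astype(int); cv2.line(d,tuple(map(int,q[0])),tuple(map(int,q[1])),col,1)
        out.append(np.vstack([c,d])[:, :])
    im=np.hstack(out); cv2.imwrite(f"pics/ov{k}_{ang}.png",cv2.resize(im,None,fx=.85,fy=.85))
E
python3 -c "
from h import *
ov(7,335)"
```

```text
(no output)
```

View pics/ov7_335.png

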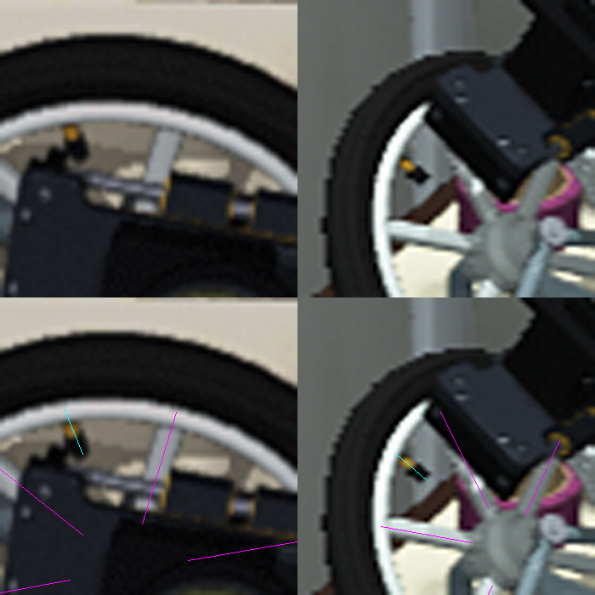

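>>> step_arm(
  rows=[
    [0,[0.003,0.002,0.007],[0,0,0]],
    [0,[0.004,0.007,0.01],[0,0,0]],
    [0,[0.004,0.007,0.01],[0,0,0]],
    [0,[0.004,0.006,0.011],[0,0,0]],
    [0,[0.002,0.003,0.006],[0,0,0]],
    [0,[0,0,0],[0,0,0]],
  ],
)

```text
time: 11.92
eef_pos: [447.1, -77.1, 311.0]
tcp_rot: [0.859, -0.088, -0.504, -0.034]
force: [1.8, 1.3, 0.2]
finger_gap: 0.007
```

```bash
python3 -c "
from h import *
arc(60,[65,68,70,73,75,78])
pic(8);ov(8,354)"
```

```text
t 11.925 q [ 0.281 -0.2   -0.182  2.244  0.064  0.587 -1.699] F [1.818 1.287 0.235] tip [59.368 66.928  8.616] M [ 0.478 -0.116 -0.871]
[[0, [-0.001, -0.001, -0.005], [0, 0, 0]], [0, [0.003, 0.003, 0.007], [0, 0, 0]], [0, [0.002, 0.002, 0.005], [0, 0, 0]], [0, [0.003, 0.002, 0.007], [0, 0, 0]], [0, [0.002, 0.001, 0.005], [0, 0, 0]], [0, [0.003, 0.002, 0.007], [0, 0, 0]]]
```

View pics/ov8_354.png

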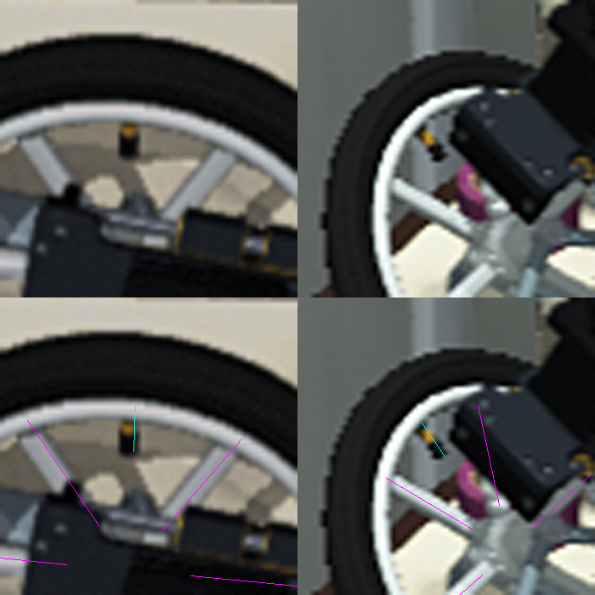

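>>> step_arm(
  rows=[
    [0,[0.002,0.003,0.007],[0,0,0]],
    [0,[0.002,0.002,0.006],[0,0,0]],
    [0,[0.001,0.001,0.003],[0,0,0]],
    [0,[0,0,0],[0,0,0]],
  ],
)

```text
time: 12.52
eef_pos: [442.4, -78.6, 306.6]
tcp_rot: [0.859, -0.087, -0.503, -0.034]
force: [2.3, 1.4, 2.0]
finger_gap: 0.005
```

```bash
python3 -c "
from h import *
arc(60,[75,78])
pic(9);ov(9,360)"
```

```text
t 12.525 q [ 0.282 -0.206 -0.177  2.258  0.06   0.576 -1.691] F [2.278 1.356 2.038] tip [59.316 73.042  8.159] M [ 0.479 -0.116 -0.87 ]
[[0, [0.004, 0.003, 0.003], [0, 0, 0]], [0, [0.003, 0.002, 0.007], [0, 0, 0]]]
```

View pics/ov9_360.png

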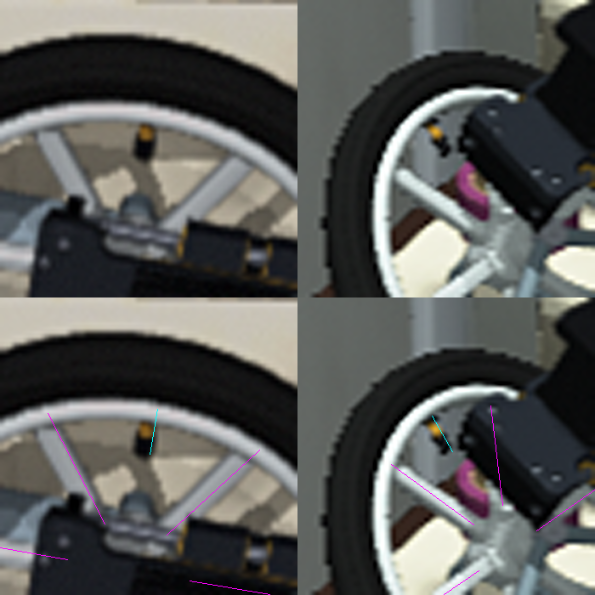

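>>> step_arm(
  rows=[
    [0,[-0.01,-0.004,-0.028],[0,0,0]],
    [0,[-0.07,0.003,0.025],[0,0,0]],
    [0,[-0.07,0.003,0.025],[0,0,0]],
    [0,[-0.12,0,0],[0,0,0]],
    [0,[-0.12,0.05,0],[0,0,0]],
    [0,[-0.12,0.1,0],[0,0,0]],
    [0,[-0.08,0.12,0],[0,0,0]],
    [0,[0,0.15,0],[0,0,0]],
    [0,[0,0,0],[0,0,0]],
  ],
)

```text
time: 13.75
eef_pos: [394.4, -232.7, 450.1]
tcp_rot: [0.829, -0.089, -0.55, -0.038]
force: [0.6, 0.7, 0.2]
finger_gap: 0.005
```

```bash
python3 -c "
from h import *
rep()
pic(10);ov(10,358)"
```

```text
t 13.75 q [ 0.561 -0.258 -0.039  1.986 -0.126  1.024 -1.19 ] eef [ 394.378 -232.659  450.067] F [0.589 0.7   0.159]
tool x [ 0.379 -0.106 -0.919] y [-0.19  -0.981  0.034] tip wheelco [ 236.642   66.693 -110.205]
```

View pics/m10.png

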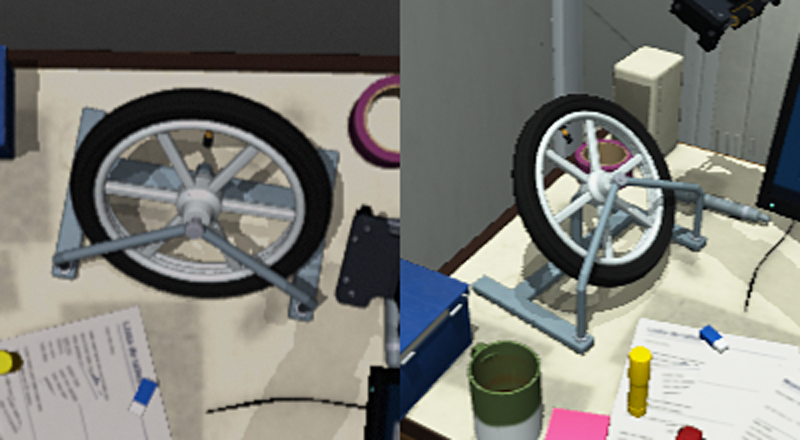

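View pics/ov10_358.png

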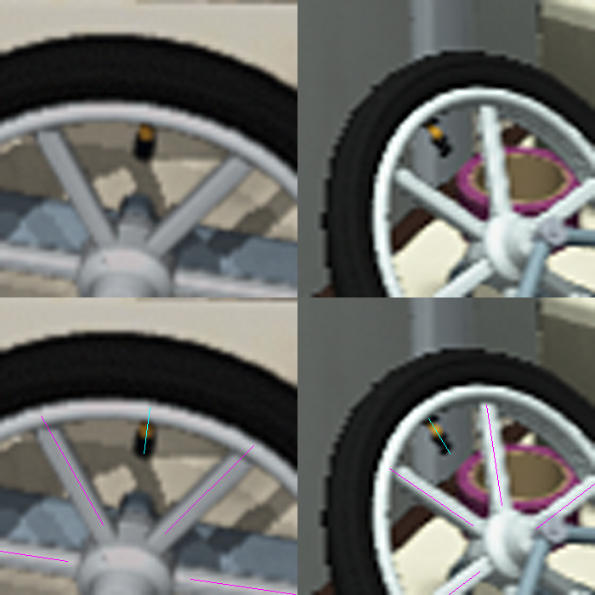

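Run:
```python
import cv2
a=cv2.imread("pics/top10.png")[115:250,225:375]; cv2.imwrite("pics/t10.png",cv2.resize(a,None,fx=4.4,fy=4.4,interpolation=cv2.INTER_CUBIC))
a=cv2.imread("pics/scene10.png")[160:275,225:335]; cv2.imwrite("pics/s10.png",cv2.resize(a,None,fx=5,fy=5,interpolation=cv2.INTER_CUBIC))
```

```text
(no output)
```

View pics/t10.png

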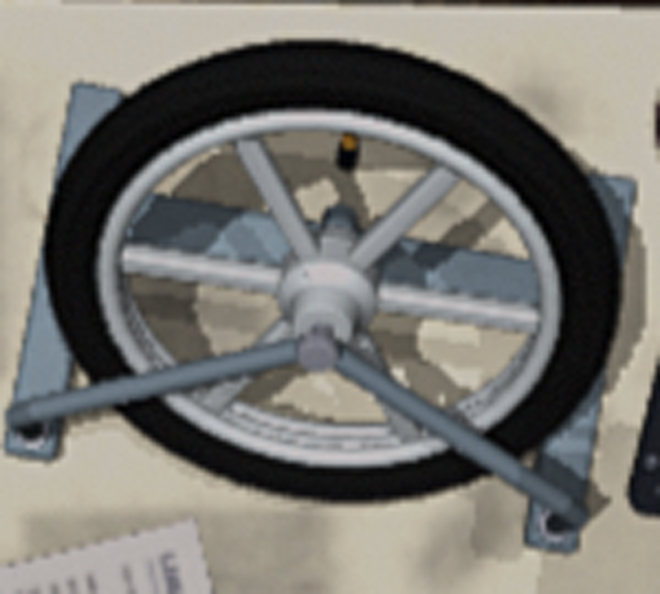

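View pics/s10.png

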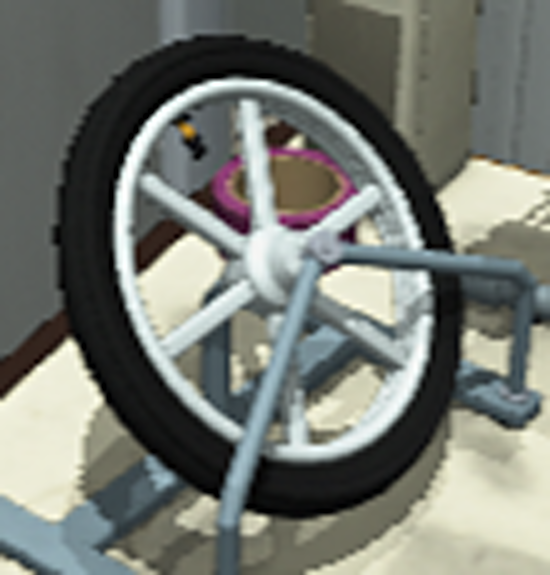

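Run:
```python
from h import *
D=np.radians
t=lambda u,v:np.array((225+u/4.4-.5,115+v/4.4-.5)); s=lambda u,v:np.array((225+u/5-.5,160+v/5-.5))
# line segments on spoke centrelines: view, offset from valve, inner->outer px
seg=[("top",330,t(298,238),t(245,145)),("top",30,t(365,255),t(450,175)),("top",90,t(390,296),t(535,316)),("top",270,t(275,280),t(125,258)),
("scene",330,s(235,245),s(150,183)),("scene",30,s(264,215),s(249,105)),("scene",270,s(250,290),s(172,350)),("scene",90,s(330,228),s(375,192)),("scene",150,s(330,318),s(400,362))]
ang=lambda d:np.arctan2(d[1],d[0])
def pred(n,p,w,o):
    q=proj(n,np.array([Wp(p,35,w+D(o)),Wp(p,90,w+D(o))])); return q[1]-q[0]
for i,yw in enumerate((P0[2]-.05,P0[2],P0[2]+.05)):
    p=P0.copy();p[2]=yw; l=[]
    for n,o,a,b in seg:
        f=lambda w:np.sin(ang(pred(n,p,w[0],o))-ang(b-a)); r=least_squares(f,[0.]); l.append(np.degrees(r.x[0]))
    print(yw,np.round(l,1),np.mean(l))
# valve + yaw: tubes & nut
pts=[("top",0,0,-50,t(318,350)),("scene",0,0,-50,s(324,247))]
for n,r,ph,a,px in pts: print(n,proj(n,Wp(P0,r,ph,a))[0]-px)
# joint fit x,y,yaw,w with spoke centreline point-to-line + valve cap
def res(q):
    e=[]
    for n,o,a,b in seg:
        L2=proj(n,np.array([Wp(q,30,q[3]+D(o)),Wp(q,98,q[3]+D(o))])); d=L2[1]-L2[0]; nn=np.array([-d[1],d[0]])/np.hypot(*d)
        e+=[nn@(a-L2[0]),nn@(b-L2[0])]
    for n,c in(("top",t(347,160)),("scene",s(200,155))): e+=list(proj(n,Wp(q,73,q[3]))[0]-c)
    for n,r,ph,a,px in pts: e+=list(proj(n,Wp(q,r,ph,a))[0]-px)
    # tubes at 120/240, 40 in front: line points in top
    for o,px in((120,t(440,422)),(240,t(180,372))):
        L2=proj("top",np.array([Wp(q,20,D(o),-40),Wp(q,135,D(o),-40)])); d=L2[1]-L2[0]; e+=[np.array([-d[1],d[0]])/np.hypot(*d)@(px-L2[0])]
    return np.array(e)
r=least_squares(res,[*P0,0.],x_scale=[100,100,.1,.1],loss="soft_l1"); print(r.x,np.degrees(r.x[2:]),res(r.x).round(1))
```

```text
-0.2067 [-4.5 -2.9 -6.2 -5.6 -1.1 -3.4 -4.3 -5.2 -5.3] -4.2890055642377
-0.1567 [-2.1 -0.7 -2.5 -1.8  0.  -0.7 -2.1 -3.  -4.3] -1.912811132116529
-0.1067 [ 0.2  1.7  1.3  1.9  1.1  2.1  0.1 -0.7 -3.3] 0.47453785421209044
top [0.368 2.042]
scene [ 1.666 -0.111]
[521.714 -39.998  -0.161  -0.034] [-9.241 -1.945] [-0.8 -1.   0.7  1.3  0.2 -0.2 -0.5 -0.6  0.4  1.1  0.1  0.4 -0.1 -0.3
 -0.2 -0.5  0.9  0.2 -0.2  0.6  0.5  0.5 -0.2  1.8  1.3  0.1  0.   0.7]
```

Run:
```python
from h import *
t=lambda u,v:np.array((225+u/4.4-.5,115+v/4.4-.5))
for a,b in(((75,85),(8,455)),((634,185),(577,550)),((583,175),(527,545))):
    d=rayz("top",t(*a),15)-rayz("top",t(*b),15); print(np.degrees(np.arctan2(d[1],d[0])),rayz("top",t(*a),15))
rep()
```

```text
-8.787275160158307 [645.415  90.437  15.   ]
-8.873310441183563 [ 596.694 -202.988   15.   ]
-8.476414063745414 [ 601.594 -176.281   15.   ]
t 13.85 q [ 0.559 -0.259 -0.046  1.988 -0.128  1.024 -1.191] eef [ 395.994 -228.261  449.416] F [0.517 0.531 0.973]
tool x [ 0.379 -0.102 -0.92 ] y [-0.183 -0.983  0.033] tip wheelco [ 231.823   66.18  -109.105]
```

```bash
python3 -c "
from workcell import arm,status
print(status.get_obs()['qvel'],status.get_obs()['force']); print(arm.job_done())"
```

```text
[-0.01142456 -0.0095833  -0.04272729  0.01217011 -0.00722668 -0.00602969
  0.00019634] [0.51733245 0.53075078 0.97276511]
the job is handed in; nothing more can be done
None
```

I turned the wheel clockwise with two fingertip strokes until the valve was at the top, drew the arm clear, and handed the job in at about 13.9 s. I used shut fingers, and neither stroke was in the gap that holds the valve stem.

- **Wheel angle:** the first fit put the valve at about 102° clockwise from the top. The first stroke took it to about 260° and the second to the top. My last fit from both cameras put it about 2° short of straight up, with roughly 2° of uncertainty; the limit is 7°.
- **Disagreement between checks:** taken one at a time, the spoke directions gave between 0° and −4.3° and averaged −1.9°. The overlays in the top camera were about 1 px to one side, and fitting the stand's position again by about 1 mm took that out.
- **Stand:** its feet give a yaw of about −9°, matching the fit, and it sat in the same place in the pictures before and after.
- **Things around it:** the mug, glue stick, tape roll and pump looked unmoved in the last pictures. I judged this by eye and did not measure it.
- **Force and contact:** the state readings between moves never passed about 3.5 N. After I drew back, the robot was touching nothing. The arm was almost at rest at hand-in, with joint speeds below 0.05 rad/s.

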